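# Start the wash from the control pad

### The job

Two control pads lie on the laundry worktop: start a wash on the washer's pad, the one with the dial, by pressing its round key down with the fingertips and letting it come back up, then pressing its bar-shaped start key down and letting that come up too. Press gently, do not pick up or shift the pad, and leave its square key and dial, the other pad, the cup, the jar and the brush untouched. Finish with the hand clear of everything.

Things in the scene. Friction and masses are not known exactly. Their poses are not given: they have to be found in the camera images.
- washer_pad: The washer's pad: a loose grey plastic control pad lying flat, 230 x 66 x 28 mm (x, y, z), 0.6 kg. Origin: centre of its underside; x along its length, z up. On its centre line: at x = -82.5 mm a turning dial, 34 mm across, at -27.5 a square key, at +27.5 a round key, at +82.5 mm a bar-shaped key. The pads swap places and are turned by chance.
- dryer_pad: The dryer's pad: a loose grey plastic control pad lying flat, 230 x 66 x 28 mm (x, y, z), 0.6 kg. Origin: centre of its underside; x along its length, z up. On its centre line: at x = -82.5 mm a flat dark display window of 40 x 46 mm (and no dial), at -27.5 a square key, at +27.5 a round key, at +82.5 mm a bar-shaped key. The pads swap places and are turned by chance.
- washer_round (a joint): White plastic push key on the washer's pad, round, 30 mm across, its top 9 mm above the casing (37 mm above the worktop). Value: how far it is pressed in, m, 0 up to 0.006 at its stop; a spring pushes it back up (about 1.2 N to start moving, 6 N at the stop), no latch.
- washer_round_top (a point): Centre of the top face of the washer pad's round key; it sinks with the key. Axes: as the pad, z up.
- washer_bar (a joint): White plastic push key on the washer's pad, a bar 24 mm along the pad and 46 mm across it, its top 9 mm above the casing (37 mm above the worktop). Value: how far it is pressed in, m, 0 up to 0.006 at its stop; a spring pushes it back up (about 1.2 N to start moving, 6 N at the stop), no latch.
- washer_bar_top (a point): Centre of the top face of the washer pad's bar-shaped key; it sinks with the key. Axes: as the pad, z up.
- washer_square: White square push key, 26 x 26 mm, on the washer's pad, its top 9 mm above the casing. Origin: its centre, level with the casing's top. To be left alone.
- washer_dial: Round white dial with a raised grip bar on the washer's pad, 34 mm across, its top 25 mm above the casing. Origin: its centre, level with the casing's top. To be left alone.
- cup: Small open blue plastic dosing cup, 54 mm across, 55 mm tall, loose, between the pads. Origin: centre of its underside.
- jar: White jar with a grey cap, 76 mm across, 95 mm tall, loose, beyond the pads. Origin: centre of its underside.
- brush: Wooden-handled brush, 130 mm long, lying between the pads, loose. Origin: under its middle; x along its length.
There are look-alikes about, which are no part of the job. Leave any blue or red look-alike of the washer_pad alone.

How it is judged:
By the outcome, as a careful person would: the job done as asked, in the order asked, and still so for the second after the job is handed in, with the robot touching nothing.
It also fails if it takes over 38 s, if anything falls off the work surface, if the arm or the gripper's body presses on something with over 40 N, if the wrist force passes 120 N, or if a joint passes its speed limit or range.

### The arm

A 7-joint arm with a two-finger parallel gripper is mounted at the origin on the work surface. World frame = base frame: x ahead of the robot, y to its left, z up, the work surface at z = 0. Lengths are in m, angles in rad, forces in N, time in s.
With the tool pointing down it reaches from about 0.425 to 0.975 m from the base axis. Payload 16.7 kg.
Tool frame: the origin (TCP) lies midway between the tips of the shut fingers; the grasp point (between the pads) lies env.grasp_offset behind it (env.grasp_offset is the distance from the TCP to the grasp point, in m); z points along the fingers, y is the line along which they close (so a half turn about z gives the same grasp; the last joint's range is limited). The gripper opens to 85 mm and grips with 20 to 120 N. Pads are 22 mm wide; open, the fingers measure 114 mm over their backs; the gripper's body (76 mm by 85 mm) begins 54 mm behind the grasp point. The pads swing forward as they close: fully open they stand 13 mm farther back than shut.
Start: joints at [-1.29, 0.426, 0.074, 1.606, -0.034, 1.111, -0.067], TCP at [0.281, 0.614, 0.231] pointing down, gripper open.
Joint ranges: [-2.85, 2.85], [-0.5, 2.14], [-1.23, 1.37], [0.21, 2.46], [-1.02, 4.16], [0.16, 2.05], [-2.73, 2.73]. Speed limits (rad/s): [1.89, 1.89, 2.39, 2.39, 3.01, 3.01, 3.01].

### API

Orientations are given as a unit quaternion [x, y, z, w].
In Python, from bench import env, eyes, order gives the robot as it stands.
- The arm moves only by the tool arm_command, never from a script. Its argument "motion" is a list that holds one entry, the list of rows, each a list of 7 numbers: the turn, a rotation vector about the tool's x, y, z in rad, then the shift along the tool's x, y, z in units of 30 mm (1.0 is 30 mm), then the finger opening in mm, from 0 to 85.4. In form: [[[ax, ay, az, tx, ty, tz, hand], ...]]. A call has 1 to 12 rows; each row is the pose to reach, as a shift and turn from the pose commanded when the call began, along the tool's axes at that moment; what a row does not reach only later rows make up. A row lasts 1/8 s, in which the tool goes at most 62.5 mm and 10.7 degrees, less where a joint would pass 70% of its speed; a pose out of reach is approached as far as the arm can. A call with a gripper value outside its range is refused whole. The fingers move at their own pace and stop on an object; "squeeze" is the grip in N (left out, the last holds). Time passes only in rows, so rows that repeat a pose let the fingers close. It gives the time, the measured TCP pose, the force, the opening and the grip force at its end, in the units of the state.
- env.observe(): the state, without advancing time (a new reading comes with each control period).
- eyes.get_image(name): name is "scene" or "side" or "wrist"; returns the picture (420x560x3 uint8, red, green, blue); there is no depth.
- eyes.calibration(name): a dict with "fx", "fy", "cx", "cy" (pixels), "R" (3x3) and "t" (3): a world point X has camera coordinates R X + t. Camera axes: x right, y down, z forward; pixel columns grow to the right and rows downward; lengths in m; the calibration is good to about 2 mm. A picture is of the moment at which its call begins: read the wrist's pose just before it. calibration takes no time and is no camera call; for the wrist camera it gives the pose at the moment of the call.
- order.hand_in(): hands the job in; it is judged then, once.
The state is a dict: "time_s": time; "joint_pos": joint angles; "joint_vel": joint speeds; "joint_torque": joint torques, N m; "eef_pos": TCP position; "tcp_rot": TCP orientation; "wrist_force": force on the tool from outside, world axes, zero at the start; "wrist_torque": the same for the moment, N m; "grip_width": opening from 0.0 (shut) to 1.0 (fully open); "gripper_force": force on a finger pad.
Only numpy, scipy, OpenCV 4.12 (cv2) and the standard library are available. Lean on these libraries where they do the work, as an engineer would, in place of code of your own. Each camera call takes 0.05 s, during which the arm holds its last target. There are 200 camera calls.

## Working session

There is one attempt and no reset: what is moved stays moved. The work goes in short steps, Python scripts to look and compute and a tool call to move; the robot and the scene stay as the last step left them, time stands still between calls to the robot, and variables do not carry over. Pictures are saved under pics/ and viewed, at most 10 in all, crops included, and the job is handed in when it is done.

Besides the shell and the picture viewer there is one more tool, called after "Call:" by a JSON object that holds its "fn" and its "kwargs". arm_command: Moves the arm, as the interface text tells. Its arguments: {"type":"object","properties":{"motion":{"type":"array"},"squeeze":{"type":"number"}},"required":["motion"]}

```bash
mkdir -p pics; python3 - <<'E'
from bench import env,eyes,order
import cv2,numpy as np
s=env.observe();print({k:np.round(s[k],4).tolist() for k in ("time_s","eef_pos","tcp_rot","wrist_force","grip_width")},env.grasp_offset)
a=[eyes.get_image(n) for n in("scene","side")]
for n,i in zip(("scene","side"),a):
    cv2.imwrite(f"pics/{n}.png",i[:,:,::-1]); c=eyes.calibration(n);print(n,{k:np.round(c[k],3).tolist() for k in c})
E
```

```text
{'time_s': 0.0, 'eef_pos': [0.2811, 0.6132, 0.2306], 'tcp_rot': [0.2133, 0.977, -0.0006, -0.0001], 'wrist_force': [-0.1896, 0.0482, -0.3354], 'grip_width': 1.0004} 0.0187
scene {'fx': 436.789, 'fy': 436.789, 'cx': 279.155, 'cy': 213.777, 'R': [[0.687, 0.727, 0.018], [0.453, -0.409, -0.792], [-0.568, 0.552, -0.61]], 't': [-0.281, -0.204, 1.526]}
side {'fx': 468.588, 'fy': 468.588, 'cx': 275.865, 'cy': 218.542, 'R': [[0.994, -0.112, 0.02], [-0.054, -0.617, -0.785], [0.1, 0.779, -0.619]], 't': [-0.494, 0.031, 1.073]}
```

View pics/scene.png

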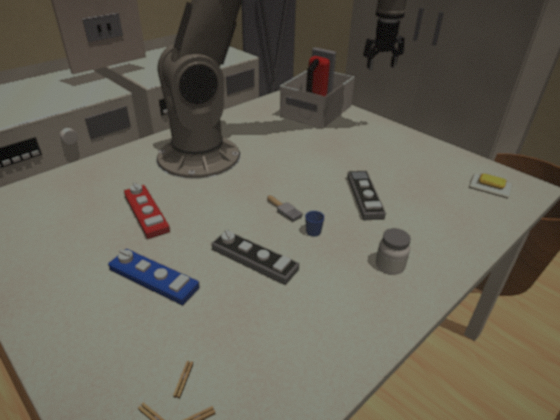

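View pics/side.png

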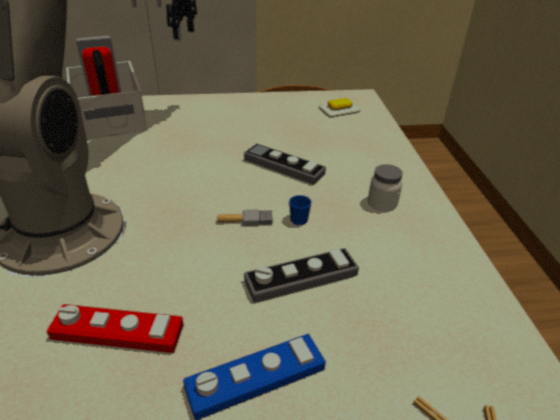

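Candidates in the scene view:
- Grey pad with dial at (255,255), which is (302,272) in the side view.
- Grey pad with a dark window at (366,193).
- Blue look-alike at (153,274).
- Red look-alike at (146,210).

The grey pad with the dial is the washer. Its round key is near (263,255) and its bar near (283,263). I'll check it in a crop and measure its keys.

```bash
cat > h.py <<'E'
import cv2,numpy as np
from bench import env,eyes
from scipy.spatial.transform import Rotation as Rot
def cast(c,u,v,z):
    R=np.array(c["R"]);t=np.array(c["t"]);o=-R.T@t
    d=R.T@np.array([(u-c["cx"])/c["fx"],(v-c["cy"])/c["fy"],1]);return o+d*(z-o[2])/d[2]
def white(img,x0,y0,x1,y1,thr=None):
    """white blobs on a dark pad inside a box: centroids (u,v,area)"""
    g=cv2.cvtColor(img,cv2.COLOR_RGB2GRAY)
    sub=g[y0:y1,x0:x1]
    t,m=cv2.threshold(sub,thr or 0,255,cv2.THRESH_BINARY+(0 if thr else cv2.THRESH_OTSU))
    n,l,st,ce=cv2.connectedComponentsWithStats(m)
    return [(ce[i][0]+x0,ce[i][1]+y0,st[i][4]) for i in range(1,n) if st[i][4]>25],t
def rel(p):
    s=env.observe();return Rot.from_quat(s["tcp_rot"]).inv().apply(np.array(p)-s["eef_pos"])/.03
E
python3 - <<'E'
from h import *
for n,b in (("scene",(205,225,305,285)),("side",(238,245,365,302))):
    im=cv2.imread(f"pics/{n}.png")[:,:,::-1].copy();c=eyes.calibration(n)
    w,t=white(im,*b);print(n,t)
    for u,v,a in w: print(round(u,1),round(v,1),a,np.round(cast(c,u,v,.037),4))
    x0,y0,x1,y1=b;cr=cv2.resize(im[y0:y1,x0:x1,::-1],None,fx=4,fy=4,interpolation=2)
    cv2.imwrite(f"pics/c_{n}.png",cr)
a=cv2.imread("pics/c_scene.png");b=cv2.imread("pics/c_side.png")
W=max(a.shape[1],b.shape[1]);p=lambda i:cv2.copyMakeBorder(i,0,0,0,W-i.shape[1],0)
cv2.imwrite("pics/crop1.png",np.vstack([p(a),p(b)]))
E
```

```text
scene 94.0
253.9 253.1 4065 [ 0.5394 -0.2101  0.037 ]
244.9 245.5 85 [ 0.5029 -0.2083  0.037 ]
262.7 253.8 87 [ 0.556  -0.1955  0.037 ]
side 99.0
303.3 270.5 4095 [ 0.5278 -0.2121  0.037 ]
314.5 262.8 122 [ 0.5541 -0.1922  0.037 ]
289.3 269.2 127 [ 0.5004 -0.2059  0.037 ]
```

View pics/crop1.png

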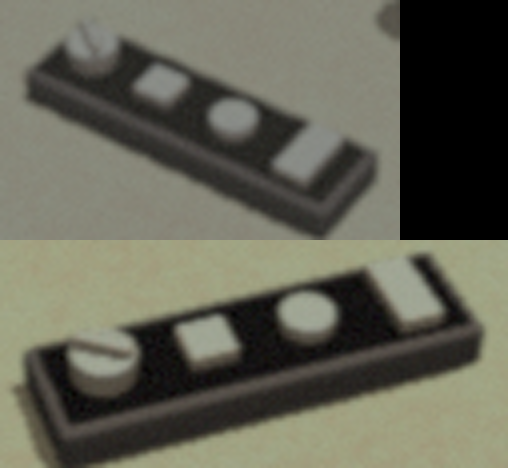

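The crop confirms the grey pad with the dial (dial, square, round, bar from left to right). Next I'll work out the hover pose.

```bash
python3 - <<'E'
from h import *
s=env.observe();x=Rot.from_quat(s["tcp_rot"]).as_matrix();print(np.round(x,3))
for n,u,v in (("side",339.3,257.5),("scene",282,262.5)): print(np.round(cast(eyes.calibration(n),u,v,.037),4))
print(rel([.555,-.194,.15]))
E
```

```text
[[-0.909  0.417 -0.   ]
 [ 0.417  0.909 -0.001]
 [-0.    -0.001 -1.   ]]
[ 0.6081 -0.1813  0.037 ]
[ 0.6102 -0.1815  0.037 ]
[-19.50981327 -20.6552374    2.71477702]
```

Call:
{"fn": "arm_command", "kwargs": {"motion": [[[0,0,-0.17,-4.9,-5.2,0.7,0],[0,0,-0.34,-9.8,-10.3,1.3,0],[0,0,-0.5,-14.6,-15.5,2,0],[0,0,-0.67,-19.5,-20.65,2.7,0],[0,0,-0.67,-19.5,-20.65,2.7,0],[0,0,-0.67,-19.5,-20.65,2.7,0],[0,0,-0.67,-19.5,-20.65,2.7,0],[0,0,-0.67,-19.5,-20.65,2.7,0],[0,0,-0.67,-19.5,-20.65,2.7,0],[0,0,-0.67,-19.5,-20.65,2.7,0],[0,0,-0.67,-19.5,-20.65,2.7,0],[0,0,-0.67,-19.5,-20.65,2.7,0]]]}}

```text
time_s: 1.6
eef_pos: [0.5214, -0.0954, 0.1602]
tcp_rot: [-0.12, 0.993, 0.0, 0.0]
wrist_force: [1.5, 1.4, 0.2]
grip_width: -0.002
gripper_force: 0.0
```

Call:
{"fn": "arm_command", "kwargs": {"motion": [[[0,0,0,0,0,0,0]]]}}

```text
time_s: 1.72
eef_pos: [0.5211, -0.0984, 0.1598]
tcp_rot: [-0.117, 0.993, -0.001, -0.0]
wrist_force: [0.1, 0.0, 0.4]
grip_width: -0.0
gripper_force: 0.0
```

```bash
python3 - <<'E'
from h import *
s=env.observe();print(s["eef_pos"],s["tcp_rot"],s["joint_pos"])
print(rel([.555,-.194,.15]))
E
```

```text
[ 0.52113287 -0.09841775  0.15981497] [-1.16540529e-01  9.93185441e-01 -8.87452063e-04 -4.43620131e-04] [-0.24474497  0.28317046  0.36608579  2.01690579 -0.12935938  0.86400167
  1.99669456]
[-0.36104439 -3.3603165   0.33234975]
```

Call:
{"fn": "arm_command", "kwargs": {"motion": [[[0,0,0,-0.18,-1.7,0.2,0],[0,0,0,-0.36,-3.36,0.33,0],[0,0,0,-0.36,-3.36,0.33,0],[0,0,0,-0.36,-3.36,0.33,0],[0,0,0,-0.36,-3.36,0.33,0]]]}}

```text
time_s: 2.35
eef_pos: [0.5554, -0.1875, 0.1505]
tcp_rot: [-0.121, 0.993, 0.0, -0.0]
wrist_force: [-0.4, 0.1, -0.4]
grip_width: 0.001
gripper_force: 0.0
```

```bash
python3 - <<'E'
from h import *
s=env.observe();print(s["eef_pos"],s["tcp_rot"])
c=eyes.calibration("wrist");im=eyes.get_image("wrist")
cv2.imwrite("pics/w1.png",im[:,:,::-1]);import pickle;pickle.dump(c,open("w1.pkl","wb"))
R=np.array(c["R"]);print(-R.T@c["t"])
for p in ([.555,-.194,.037],[.6085,-.181,.037]):
    q=R@p+c["t"];print(c["cx"]+c["fx"]*q[0]/q[2],c["cy"]+c["fy"]*q[1]/q[2])
E
```

```text
[ 0.55543377 -0.18745839  0.15047712] [-1.20601683e-01  9.92700932e-01  3.00633625e-04 -5.36289404e-05]
[ 0.47616221 -0.20784318  0.2939099 ]
274.6521895548202 201.95143464438448
274.8567684030017 261.02474718051093
```

View pics/w1.png

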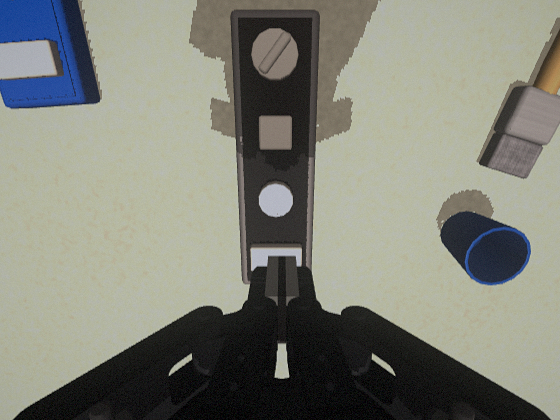

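The wrist view shows the dial at (275,54), the square at (275,132), the round key at (276,199) and the bar partly behind the fingers at (275,258). The pad is well aligned with the tool, and the cup at (497,255) is well to the side.

```bash
python3 - <<'E'
from h import *
import pickle
c=pickle.load(open("w1.pkl","rb"));im=cv2.imread("pics/w1.png")[:,:,::-1].copy()
w,_=white(im,246,110,308,232)
P=[]
for u,v,a in w: p=cast(c,u,v,.037);P.append(p);print(u,v,a,p)
print("cup",cast(c,497,255,.055))
d=P[1]-P[0];print(np.linalg.norm(d),np.degrees(np.arctan2(d[1],d[0])))
r=P[-1];d=d/np.linalg.norm(d);print("bar",r+.055*d)
s=env.observe();print(s["eef_pos"],rel(r),rel(r+.055*d))
E
```

```text
275.1345794392523 131.9271028037383 1070 [ 0.49927432 -0.20695875  0.037     ]
275.3706521739131 199.71630434782608 920 [ 0.55295776 -0.19387271  0.037     ]
cup [ 0.55018467 -0.00664092  0.055     ]
0.055255378917475534 13.699421728557727
bar [ 0.6063931  -0.18084715  0.037     ]
[ 0.55549612 -0.18752452  0.15057152] [ 0.1332499  -0.18694014  3.78561613] [-1.70007651 -0.19197408  3.78581807]
```

Call:
{"fn": "arm_command", "kwargs": {"motion": [[[0,0,0,0.13,-0.19,1.6,0],[0,0,0,0.13,-0.19,3.2,0],[0,0,0,0.13,-0.19,3.2,0],[0,0,0,0.13,-0.19,3.2,0],[0,0,0,0.13,-0.19,3.2,0]]]}}

```text
time_s: 3.02
eef_pos: [0.5543, -0.1954, 0.0565]
tcp_rot: [-0.12, 0.993, -0.0, 0.001]
wrist_force: [0.5, 0.1, 0.6]
grip_width: -0.0
gripper_force: 0.0
```

```bash
python3 - <<'E'
from h import *
s=env.observe();print(s["eef_pos"],s["wrist_force"],rel([.5535,-.1937,.037]))
E
```

```text
[ 0.55431304 -0.19541486  0.05653106] [0.49329624 0.14433383 0.63925955] [0.01446987 0.0626979  0.6509291 ]
```

Call:
{"fn": "arm_command", "kwargs": {"motion": [[[0,0,0,0,0.05,0.3,0],[0,0,0,0,0.05,0.6,0],[0,0,0,0,0.05,0.7,0],[0,0,0,0,0.05,0.76,0],[0,0,0,0,0.05,0.76,0],[0,0,0,0,0.05,0.76,0]]]}}

```text
time_s: 3.78
eef_pos: [0.5528, -0.1936, 0.0318]
tcp_rot: [-0.12, 0.993, 0.0, -0.0]
wrist_force: [-0.6, 3.1, 5.0]
grip_width: -0.001
gripper_force: 2.7
```

Call:
{"fn": "arm_command", "kwargs": {"motion": [[[0,0,0,0,0,0.03,0],[0,0,0,0,0,0.05,0],[0,0,0,0,0,0.05,0]]]}}

```text
time_s: 4.15
eef_pos: [0.5528, -0.1937, 0.0309]
tcp_rot: [-0.12, 0.993, 0.0, 0.0]
wrist_force: [-4.2, 4.3, 17.7]
grip_width: 0.003
gripper_force: 8.5
```

The key has reached its stop, so I'll lift straight up.

Call:
{"fn": "arm_command", "kwargs": {"motion": [[[0,0,0,0,0,-0.1,0],[0,0,0,0,0,-0.4,0],[0,0,0,0,0,-0.9,0],[0,0,0,0,0,-1.2,0],[0,0,0,0,0,-1.2,0],[0,0,0,0,0,-1.2,0]]]}}

```text
time_s: 4.9
eef_pos: [0.5525, -0.1938, 0.066]
tcp_rot: [-0.12, 0.993, 0.0, -0.0]
wrist_force: [0.5, -0.3, -0.7]
grip_width: -0.006
gripper_force: 0.0
```

```bash
python3 - <<'E'
from h import *
s=env.observe();print(s["eef_pos"],s["wrist_force"])
# pad shift check from scene views: same key centroids? (arm may hide); wrist view of square key
c=eyes.calibration("wrist");im=eyes.get_image("wrist");cv2.imwrite("pics/w2.png",im[:,:,::-1])
R=np.array(c["R"]);q=R@[.4993,-.2070,.037]+c["t"];u,v=c["cx"]+c["fx"]*q[0]/q[2],c["cy"]+c["fy"]*q[1]/q[2];print("square expected",u,v)
u,v=int(u),int(v)
for a in white(im,u-38,v-38,u+38,v+38)[0]: print(a,cast(c,a[0],a[1],.037))
print(rel([.6067,-.1807,.037]))
E
```

```text
[ 0.55252476 -0.19376314  0.0659742 ] [ 0.51087457 -0.27964729 -0.72719162]
square expected 282.351280687012 154.3867264352158
(np.float64(282.15761589403974), np.float64(154.3439293598234), np.int32(2265)) [ 0.49930244 -0.20710615  0.037     ]
[-1.85993034 -0.00741803  0.96073156]
```

View pics/w2.png

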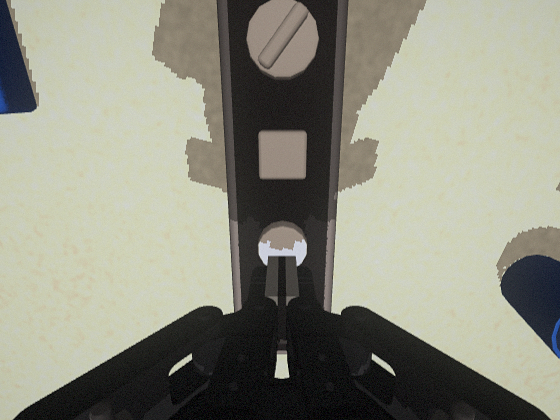

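The square key is at (282,154), matching its expected position, so the pad hasn't moved. The round key at (283,246) is free again. Moving on to the bar.

Call:
{"fn": "arm_command", "kwargs": {"motion": [[[0,0,0,-0.9,0,0,0],[0,0,0,-1.85,0,0,0],[0,0,0,-1.85,0,0,0],[0,0,0,-1.85,0,0.4,0],[0,0,0,-1.85,0,0.6,0],[0,0,0,-1.85,0,0.6,0]]]}}

```text
time_s: 5.7
eef_pos: [0.6056, -0.1809, 0.0473]
tcp_rot: [-0.12, 0.993, 0.0, -0.001]
wrist_force: [-0.2, 0.6, 0.0]
grip_width: 0.001
gripper_force: 0.0
```

```bash
python3 - <<'E'
from h import *
s=env.observe();print(s["eef_pos"],s["wrist_force"],rel([.6067,-.1807,.037]))
im=eyes.get_image("side")[225:315,220:380,::-1];cv2.imwrite("pics/s2.png",cv2.resize(im,None,fx=4,fy=4,interpolation=2))
E
```

```text
[ 0.60564668 -0.18085267  0.04734534] [-0.18726825  0.6208802   0.03998168] [-0.03582337 -0.00356484  0.34479063]
```

View pics/s2.png

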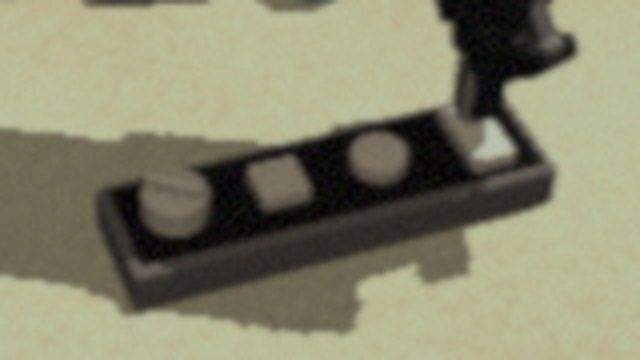

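The round key (378,157 in the crop) is up, and the fingers stand over the bar key at (480,140). Pressing it now.

Call:
{"fn": "arm_command", "kwargs": {"motion": [[[0,0,0,-0.03,0,0.25,0],[0,0,0,-0.03,0,0.4,0],[0,0,0,-0.03,0,0.5,0],[0,0,0,-0.03,0,0.53,0],[0,0,0,-0.03,0,0.53,0]]]}}

```text
time_s: 6.38
eef_pos: [0.6076, -0.1804, 0.0324]
tcp_rot: [-0.12, 0.993, 0.0, 0.0]
wrist_force: [-1.4, 1.7, 4.4]
grip_width: -0.003
gripper_force: 2.4
```

Call:
{"fn": "arm_command", "kwargs": {"motion": [[[0,0,0,0,0,0.03,0],[0,0,0,0,0,0.06,0],[0,0,0,0,0,0.06,0]]]}}

```text
time_s: 6.75
eef_pos: [0.6076, -0.1804, 0.031]
tcp_rot: [-0.12, 0.993, 0.0, 0.0]
wrist_force: [-4.2, 1.8, 10.4]
grip_width: -0.002
gripper_force: 5.3
```

The bar is at its stop at 10 N. I'll lift clear.

Call:
{"fn": "arm_command", "kwargs": {"motion": [[[0,0,0,0,0,-0.1,0],[0,0,0,0,0,-0.4,0],[0,0,0,0,0,-1.2,0],[0,0,0,0,0,-2.5,0],[0,0,0,0,0,-4,0],[0,0,0,0,0,-5,0],[0,0,0,0,0,-5,0],[0,0,0,0,0,-5,0],[0,0,0,0,0,-5,0]]]}}

```text
time_s: 7.88
eef_pos: [0.6069, -0.1803, 0.1794]
tcp_rot: [-0.12, 0.993, 0.0, -0.001]
wrist_force: [-0.2, -0.4, -0.5]
grip_width: 0.002
gripper_force: 0.0
```

```bash
python3 - <<'E'
from h import *
s=env.observe();print(s["eef_pos"],s["wrist_force"],np.abs(s["joint_vel"]).max())
im=eyes.get_image("side")[130:315,200:420,::-1];cv2.imwrite("pics/s3.png",cv2.resize(im,None,fx=3,fy=3,interpolation=2))
E
```

```text
[ 0.6069192  -0.18029055  0.17941632] [-0.20116321 -0.38365929 -0.46138352] 0.0030923281376298395
```

View pics/s3.png

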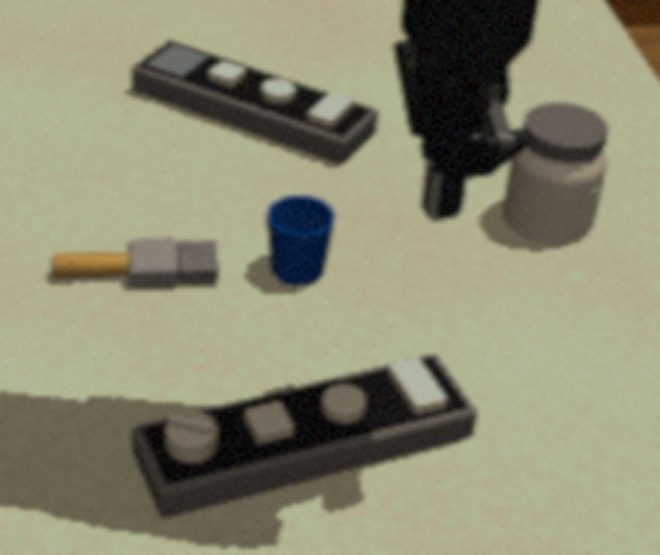

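The pad is in place with the round key (344,403) and the bar (418,385) both up. Nothing else was disturbed and the hand is high and clear.

```bash
python3 -c "
from bench import order
print(order.hand_in())"
```

```text
the job is handed in; nothing more can be done
None
```

I pressed the washer pad's round key and then its bar-shaped start key down to their stops, and both came back up; the pad did not shift, the hand finished clear, and the job was handed in about 8 s in, with no verdict returned.

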